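# Dial open the tool-chest padlock and hold it up

### The arm

A 6-joint arm with a two-finger parallel gripper is mounted at the origin on the work surface. World frame = base frame: x ahead of the robot, y to its left, z up, the work surface at z = 0. Lengths are in mm, angles in rad, forces in N, time in s.
With the tool pointing down it reaches from about 350 to 775 mm from the base axis. Payload 7.3 kg.
Tool frame: the origin (TCP) lies between the finger pads; the fingertips stand 14 mm ahead of it and the grasp point (between the pads) lies 5 mm behind it; z points along the fingers, y is the line along which they close (so a half turn about z gives the same grasp; the last joint's range is limited). The gripper opens to 92 mm and grips with 3 to 60 N. Pads are 19 mm wide; open, the fingers measure 130 mm over their backs; the gripper's body (75 mm by 190 mm) begins 47 mm behind the grasp point.
Start: joints at [1.137, 0.342, 1.524, -0, 1.275, -0.146], TCP at [149.002, 503.43, 240.741] pointing down, gripper open.
Joint ranges: [-2.53, 2.53], [-0.77, 2.02], [0.04, 2.7], [-1, 4.14], [0.28, 2.66], [-3.11, 3.11]. Speed limits (rad/s): [2.57, 2.57, 3.14, 3.14, 3.14, 3.14].

### API

Orientations are given as [roll, pitch, yaw] about the fixed x, y, z axes, in that order (R = Rz(yaw) Ry(pitch) Rx(roll)).
In Python, from plant import get_obs, cams, close_job gives the robot as it stands. The module is installed in compiled form; this text tells all that it offers.
- The arm moves only by the shell command python3 -m creep 'ROWS'. ROWS is JSON, a list of rows, each an object of numbers: "hand": the opening, from 0 (shut) to 1 (fully open); "tx", "ty", "tz": the shift along the tool's x, y, z in m; "spin": the turn about the tool's z in degrees. In form: [{"hand": .., "tx": .., "ty": .., "tz": .., "spin": ..}, ...]. A call has 1 to 5 rows; each row shifts and turns the commanded pose from where the row before left it, along the tool's axes as they then stand; what a row does not reach is not made up. A row lasts 1/8 s, in which the tool goes at most 62.5 mm and 10.7 degrees, less where a joint would pass 70% of its speed; a pose out of reach is approached as far as the arm can. A call is refused whole if a number of a shift passes 0.0625 or a number of a turn 10.7, either way. A call with a gripper value outside its range is refused whole. The fingers move at their own pace and stop on an object; the grip force is fixed at half the most. Time passes only in rows, so rows that do not move let the fingers close. It gives the time, the measured TCP pose, the force, the opening and the grip force at its end, in the units of the state.
- get_obs(): the state, without advancing time (a new reading comes with each control period).
- cams.capture(name): name is "scene" or "top" or "wrist"; returns a dict with "color" (400x640x3 uint8, red, green, blue), "K" (3x3 intrinsics, pixels), "R" (3x3) and "t" (3): a world point X has camera coordinates R X + t. Camera axes: x right, y down, z forward; pixel columns grow to the right and rows downward; lengths in mm; the calibration is good to about 2 mm. A picture is of the moment at which its call begins. There is no depth.
- close_job(): hands the job in; it is judged then, once.
The state is a dict: "time": time; "joint_positions": joint angles; "dq": joint speeds; "tau": joint torques, N m; "tool_pos": TCP position; "tcp_rot": TCP orientation; "contact_force": force on the tool from outside, world axes, zero at the start; "moment": the same for the moment, N m; "grip_width": finger opening in mm; "finger_force": force on a finger pad.
Only numpy, scipy, OpenCV 4.12 (cv2) and the standard library are available. Lean on these libraries where they do the work, as an engineer would, in place of code of your own. Each camera call takes 0.05 s, during which the arm holds its last target. There are 200 camera calls.

### The job

All but the last number of the padlock on the green tool chest has been dialled: turn its dial clockwise to number 3 (the third white mark clockwise round from the red zero mark, brought to the yellow index), feeling it click into the notch and not running on to the next mark. Then tug the lock away from the staple so that its shackle pulls fully open, slip the open shackle off the staple and lift the lock away. Finish while still holding the open lock up over the chest, level with the dial upwards and at least 8 cm clear of the lid; leave the other things where they lie.

Things in the scene. Friction and masses are not known exactly. Their poses are not given: they have to be found in the camera images.
- lock_center (a point): Centre of the body of a loose brass dial padlock, a block 56 mm (its x) by 60 mm (its y) by 24 mm thick (its z), about 0.46 kg in all. It lies on its back on the chest lid, centre 12 mm above the lid, dial up (+z). The shackle leaves the body's +x end. A yellow index mark is painted on the body's top beside the dial at the +x side. To pull the lock open, pull the body along its own -x.
- knob (a point): Centre of the dial's round black knurled knob, 32 mm in diameter, 15 mm high; on the dial's axis, 7.5 mm below the knob's top, 23.5 mm above lock_center. Its x axis turns with the dial and points at the red zero mark. Under the knob (its top 7.5 mm below this point) the dial is a disc 47 mm in diameter, 4 mm thick, on the body, with ten marks on its rim: a red one for zero, nine white.
- dial (a joint): Dial angle from the body, rad, growing anticlockwise seen from above: 0 has the red zero at the index; numbers run clockwise round the dial, so number n is at the index at n x 0.628 (3 at 1.885). It clicks into a notch at every number (about 0.05 N m); let go within 0.2 rad it settles there. It starts between 2.8 and 4.7, in a notch or resting between two. The shackle is free only within about 0.15 rad of 3, so feel for the notch.
- shackle (a joint): How far the shackle is out of the body, m: 0 shut, 0.022 fully open. About 4 N moves it once the right number is set; it slides straight along the lock's x, does not swivel, and stays where it is left. With a wrong number it has less than 2 mm of play.
- crown (a point): Middle of the shackle's round bow, on the rod's centre line, 61 mm along x from lock_center when shut and at its height; moves with the shackle. The shackle is an 8 mm steel rod: two legs along the lock's x at y = -17 mm (toe) and +17 mm (heel, which always stays in the body), joined by the bow, whose inside is 29 mm from the body when shut and 51 mm when open.
- toe (a point): Free end of the shackle's toe leg, at y = -17 mm of the lock; 8 mm deep in the body when shut, 14 mm clear of the body when fully open. When open, the lock lifts straight up off the staple once it is pushed back so that the staple's rod is in this gap: staple 31 to 39 mm (best 35) from lock_center along the lock's x.
- staple (a point): Middle of the opening of the staple, 12 mm above the lid: a fixed upright arch of 5 mm rod, legs 20 mm apart along the chest's x, 25 mm high, opening 15 mm wide, 20 mm high; axes as the chest's. The toe leg passes through it. At the start the lock's centre is about 40 mm from it along the chest's +y and 17 mm along +x; with the shackle pulled fully open it is 74 mm from it along y, the bow against the staple.
- chest: Green steel tool chest with a flat lid, fixed on the bench, 280 mm (its x) by 380 mm (its y) by 100 mm high; origin at the centre of its underside, z up. The padlock lies on its lid near the front (-x) edge, the lock's x pointing along the chest's -y. The shackle in the staple keeps the lock's body from turning more than some degrees while the dial is turned.
- spanner: Bystander: steel spanner 190 mm long lying on the rear of the chest lid.
- grease_tin: Bystander: blue tin, 66 mm in diameter and 50 mm high, standing on the rear left of the chest lid; origin at the centre of its underside.
- bearing: Bystander: bronze half bearing, 56 by 120 by 51 mm, standing open side down on the bench to the robot's right; origin at the centre of its underside.
- paint_pot: Bystander: white plastic paint pot, 100 mm in diameter and 85 mm high, on the bench to the robot's left; origin at the centre of its underside.
Things that resemble listed ones, but are neither listed nor needed, are in the scene too. Leave any pink or purple look-alike of the part that bears lock_center alone.

How it is judged (in metres and radians):
On the way, in this order (a step that is already met when the one before it is completed fails the run):
1. the dial stands at number 3, in its notch, with the shackle still shut (value of joint dial between 1.64 and 2.13 rad and value of joint shackle below 0.005 m), for 0.05 s.
2. the shackle has been pulled open (value of joint shackle above 0.018 m), for 0.1 s.
At the end, for the whole second after the job is handed in: The open padlock (shackle out by more than 17 mm) is held still in the fingers over the chest, its centre at least 190 mm above the bench (90 mm above the lid), level to within 20 degrees with the dial up, and not touching the chest or staple (value of joint shackle above 0.017 m and height (world z) of lock_center above 0.19 m and angle between lock_center's own z axis and vertical below 0.35 rad and horizontal distance between lock_center and staple below 0.35 m and linear speed of lock below 0.03 m/s and contact force between the fingers and lock above 1 N and contact force between lock and chest below 0.1 N); the arm keeps its last pose, push and grip.
It fails at once if the dial is run on past number 3 to the next mark while the lock is shut (value of joint dial below 1.35 rad and value of joint shackle below 0.005 m).
It fails at once if the spanner is moved by more than 3 cm (distance of spanner from where it was at the start of the episode above 0.03 m).
It fails at once if the grease tin is moved by more than 3 cm (distance of grease_tin from where it was at the start of the episode above 0.03 m).
It fails at once if the bearing is moved by more than 3 cm (distance of bearing from where it was at the start of the episode above 0.03 m).
It fails at once if the paint pot is moved by more than 3 cm (distance of paint_pot from where it was at the start of the episode above 0.03 m).
It also fails if it takes over 64 s, if anything falls off the work surface, if the arm or the gripper's body presses on something with over 40 N, if the wrist force passes 120 N, or if a joint passes its speed limit or range.

## Working session

There is one attempt and no reset: what is moved stays moved. The work goes in short steps, Python scripts to look and compute and a shell command to move; the robot and the scene stay as the last step left them, time stands still between calls to the robot, and variables do not carry over. Pictures are saved under pics/ and viewed, at most 10 in all, crops included, and the job is handed in when it is done.

```bash
mkdir -p pics
python3 - <<'E'
from plant import get_obs,cams
import cv2,numpy as np,pickle
d={}
for n in("scene","top","wrist"):
    c=cams.capture(n);d[n]=c;cv2.imwrite(f"pics/{n}0.png",c["color"][:,:,::-1])
    print(n,c["K"].round(1).tolist(),c["R"].round(3).tolist(),c["t"].round(1).tolist())
pickle.dump(d,open("c0.pkl","wb"))
print(get_obs())
E
```

```text
scene [[422.3, 0.0, 316.5], [0.0, 422.3, 202.9], [0.0, 0.0, 1.0]] [[-0.258, 0.966, -0.017], [0.814, 0.208, -0.542], [-0.52, -0.153, -0.84]] [153.9, -395.3, 1705.4]
top [[470.7, 0.0, 317.7], [0.0, 470.7, 198.3], [0.0, 0.0, 1.0]] [[0.014, -1.0, -0.019], [-0.983, -0.01, -0.181], [0.18, 0.021, -0.983]] [-6.1, 566.6, 1378.5]
wrist [[335.6, 0.0, 316.8], [0.0, 335.6, 202.8], [0.0, 0.0, 1.0]] [[0.283, 0.959, -0.004], [0.924, -0.272, 0.27], [0.258, -0.08, -0.963]] [-523.0, -33.4, 391.6]
{'time': 0.15, 'joint_positions': array([ 1.13698984e+00,  3.42567324e-01,  1.52480917e+00,  3.05245207e-07,
        1.27540155e+00, -1.45979078e-01]), 'dq': array([ 0.0007209 , -0.00140032, -0.00294792,  0.00016723, -0.00035202,
        0.00041071]), 'tau': array([ 1.24072423e-03, -4.31472480e+01, -2.44350886e+01,  7.17461645e-02,
        5.38177800e-02, -9.52161554e-05]), 'tool_pos': array([148.87422102, 503.14176285, 240.19814843]), 'tcp_rot': array([-3.14041991e+00, -1.72718016e-04,  2.85376505e+00]), 'contact_force': array([-0.32151412,  0.31554069, -0.23581677]), 'moment': array([-0.01779376,  0.00897389,  0.00063196]), 'finger_force': 0.0, 'grip_width': 92.27842063706905}
```

View pics/top0.png

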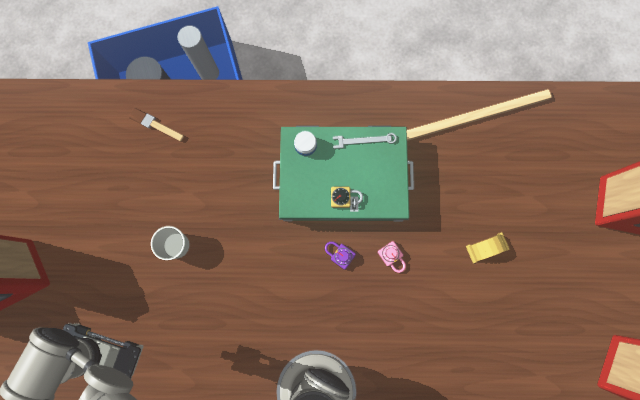

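View pics/scene0.png

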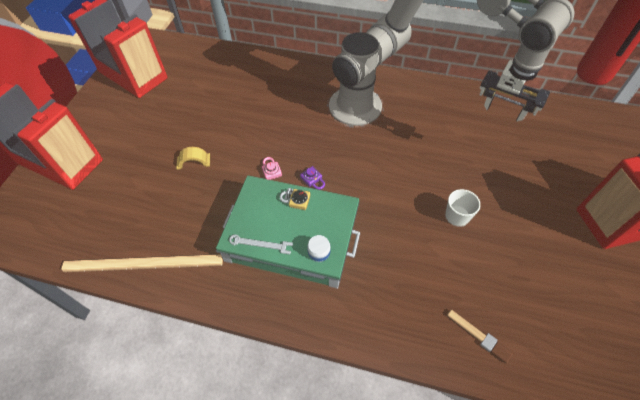

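The lock is on the chest lid at top px (341,197): brass with a black dial. The look-alikes are pink at (392,255) and purple at (342,255), both on the bench and both to be left alone. The lock's shackle points right (-y) as described. Next I'll measure it and confirm with one crop.

```bash
cat > h.py <<'E'
import numpy as np,cv2
def ray(c,u,v,z):
    d=c["R"].T@np.linalg.inv(c["K"])@[u,v,1.]; o=-c["R"].T@c["t"]
    return o+d*(z-o[2])/d[2]
def proj(c,X):
    p=c["K"]@(c["R"]@np.array(X,float)+c["t"]); return p[:2]/p[2]
def blob(m):
    cs,_=cv2.findContours(m.astype(np.uint8),cv2.RETR_EXTERNAL,cv2.CHAIN_APPROX_NONE)
    return max(cs,key=cv2.contourArea)
E
python3 - <<'E'
from h import *;import pickle
d=pickle.load(open("c0.pkl","rb"))
c=d["top"];hsv=cv2.cvtColor(c["color"],cv2.COLOR_RGB2HSV)
g=cv2.inRange(hsv,(60,60,50),(90,255,255))
b=blob(g);box=cv2.boxPoints(cv2.minAreaRect(b))
for p in box: print("lid?",ray(c,*p,100).round(0))
for n,(x0,y0,x1,y1) in {"top":(322,180,375,218),"scene":(270,180,325,215)}.items():
    c=d[n];hsv=cv2.cvtColor(c["color"],cv2.COLOR_RGB2HSV)
    k=np.zeros(hsv.shape[:2],bool);k[y0:y1,x0:x1]=1
    m=(cv2.inRange(hsv,(15,110,110),(35,255,255))>0)&k
    cc=blob(m);(u,v),s,a=cv2.minAreaRect(cc);print(n,"brass",u,v,s,a,ray(c,u,v,124).round(1))
    m=(hsv[...,2]<60)&k;cc=blob(m);(u,v),r=cv2.minEnclosingCircle(cc);print("black",u,v,r,ray(c,u,v,135).round(1))
c=d["top"];t=c["color"][170:230,300:390]
s=d["scene"]["color"][170:230,260:350]
cv2.imwrite("pics/crop1.png",cv2.resize(np.vstack([t[:40],s[:40]]),None,fx=7,fy=7,interpolation=cv2.INTER_CUBIC)[:,:,::-1])
E
```

```text
lid? [776. 120. 100.]
lid? [ 778. -269.  100.]
lid? [ 502. -263.  100.]
lid? [498. 112. 100.]
top brass 340.0 202.5 (18.0, 7.0) 0.0 [541.8 -65.2 124. ]
black 344.5 198.5 2.12142014503479 [551.6 -77.7 135. ]
scene brass 299.4000244140625 198.8000030517578 (17.076295852661133, 18.34120750427246) 18.43494987487793 [567.9 -60.6 124. ]
black 296.0 198.0 9.999999747378752e-05 [574.5 -69.  135. ]
```

View pics/crop1.png

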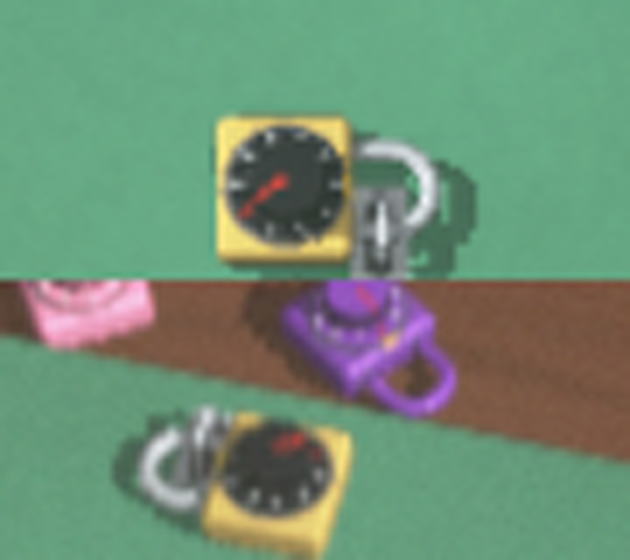

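The crop confirms the brass lock: shackle to the right (-y) through the staple. The red zero is at lower left, about 216° anticlockwise from the index, so the dial is near 3.77 (number 6). That needs about 108° clockwise. Knob top px is ≈(340.6,196.3).

```bash
python3 - <<'E'
from h import *;import pickle
d=pickle.load(open("c0.pkl","rb"))
print(ray(d["top"],340.6,196.3,143),ray(d["top"],340.4,196.9,124),ray(d["scene"],260+275/7,170+40/7*0+ (445-280)/7,143))
E
for i in 1 2; do python3 -m creep '[{"hand":1,"tx":-0.0452,"ty":-0.0353,"tz":0,"spin":0},{"hand":1,"tx":-0.0452,"ty":-0.0353,"tz":0,"spin":0},{"hand":1,"tx":-0.0452,"ty":-0.0353,"tz":0,"spin":0},{"hand":1,"tx":-0.0452,"ty":-0.0353,"tz":0,"spin":0},{"hand":1,"tx":-0.0452,"ty":-0.0353,"tz":0,"spin":0}]'; done
```

```text
[556.34123666 -66.28225219 143.        ] [558.15772866 -66.25509048 124.        ] [561.2476746  -61.89784078 143.        ]
time: 0.78
tool_pos: [316.3, 268.4, 240.7]
tcp_rot: [3.141, 0.0, 2.854]
contact_force: [1.9, 0.5, 0.4]
grip_width: 91.9
finger_force: 0.0
time: 1.4
tool_pos: [483.0, 34.9, 240.6]
tcp_rot: [3.141, -0.0, 2.853]
contact_force: [1.0, 1.0, -0.2]
grip_width: 91.4
finger_force: 0.0
```

```bash
python3 -m creep '[{"hand":1,"tx":-0.0495,"ty":-0.037,"tz":0,"spin":0},{"hand":1,"tx":-0.0495,"ty":-0.037,"tz":0,"spin":0},{"hand":1,"tx":0,"ty":0,"tz":0,"spin":-10},{"hand":1,"tx":0,"ty":0,"tz":0,"spin":-10},{"hand":1,"tx":0,"ty":0,"tz":0,"spin":-10}]'
python3 -m creep '[{"hand":1,"tx":0,"ty":0,"tz":0,"spin":-4.5},{"hand":1,"tx":0,"ty":0,"tz":0,"spin":0}]'
python3 - <<'E'
from h import *;import pickle
from plant import cams,get_obs
c=cams.capture("wrist");pickle.dump(c,open("c1.pkl","wb"));cv2.imwrite("pics/w1.png",c["color"][:,:,::-1]);print(get_obs()["joint_positions"])
E
```

```text
time: 2.02
tool_pos: [556.0, -62.7, 240.2]
tcp_rot: [3.141, -0.001, -2.901]
contact_force: [-0.6, -0.1, 0.7]
grip_width: 91.6
finger_force: 0.0
time: 2.28
tool_pos: [556.0, -62.4, 240.4]
tcp_rot: [3.141, -0.001, -2.828]
contact_force: [-0.2, -0.3, -0.6]
grip_width: 92.0
finger_force: 0.0
[-2.48752424e-01  4.05959818e-01  1.42732873e+00  1.36112541e-04
  1.30882586e+00 -2.13218512e+00]
```

View pics/w1.png

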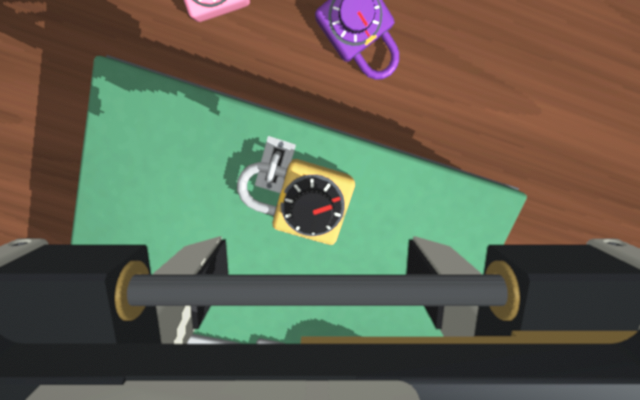

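Wrist view: the brass lock has its dial near (312,206), red zero rim mark at (337,200), shackle to the left through the staple at (277,163). Now to measure it.

```bash
cat > m.py <<'E'
from h import *
def measure(c,x0,y0,x1,y1,zl=100):
    hsv=cv2.cvtColor(c["color"],cv2.COLOR_RGB2HSV);k=np.zeros(hsv.shape[:2],bool);k[y0:y1,x0:x1]=1
    y=(cv2.inRange(hsv,(15,110,90),(35,255,255))>0)&k
    h=cv2.convexHull(blob(cv2.morphologyEx(y.astype(np.uint8),cv2.MORPH_CLOSE,np.ones((5,5)))))
    ins=np.zeros(hsv.shape[:2],np.uint8);cv2.fillPoly(ins,[h],1);ins=cv2.erode(ins,np.ones((3,3)))>0
    W=np.array([ray(c,*p,zl+24) for p in h[:,0].astype(float)])[:,:2].astype(np.float32)
    r=cv2.minAreaRect(W);print("body",np.round(r[0],1),np.round(r[1],1),round(r[2],1))
    dk=blob(ins&(hsv[...,2]<85)&~y);e=cv2.fitEllipse(cv2.convexHull(dk)) ;print("dial px",np.round(e[0],1),np.round(e[1],1))
    P=ray(c,*e[0],zl+28);print("dial@128",P.round(1))
    red=ins&(((hsv[...,0]<8)|(hsv[...,0]>172))&(hsv[...,1]>150)&(hsv[...,2]>90))
    v,u=np.nonzero(red)
    Q=np.array([ray(c,a,b,zl+28) for a,b in zip(u,v)]);D=Q[:,:2]-P[:2];rr=np.hypot(*D.T)
    far=rr>18;print("red n",len(u),far.sum(),"far dir deg",[np.degrees(np.arctan2(*D[s].mean(0)[::-1])).round(1) for s in (far,) if s.any()])
    # knob-top red line
    T=np.array([ray(c,a,b,zl+43) for a,b,r_ in zip(u,v,rr) if r_<15])[:,:2]
    if len(T)>3:
        vx,vy,_,_=cv2.fitLine(T.astype(np.float32),cv2.DIST_L2,0,.01,.01).ravel();print("knob line deg",round(float(np.degrees(np.arctan2(vy,vx))),1),T.mean(0).round(1))
E
python3 - <<'E'
from m import *;import pickle
measure(pickle.load(open("c1.pkl","rb")),260,140,370,255)
E
```

```text
body [556.1 -66.3] [60.  54.5] 1.2
dial px [311.  204.8] [56.3 59.7]
dial@128 [557.  -67.2 128. ]
red n 134 25 far dir deg [np.float64(121.8)]
knob line deg -51.5 [554.  -59.9]
```

```bash
python3 -m creep '[{"hand":1,"tx":0.0005,"ty":-0.0042,"tz":0.05,"spin":0},{"hand":0.6,"tx":0,"ty":0,"tz":0.0355,"spin":0},{"hand":0.6,"tx":0,"ty":0,"tz":0.01,"spin":0},{"hand":0.5,"tx":0,"ty":0,"tz":0,"spin":0},{"hand":0.4,"tx":0,"ty":0,"tz":0,"spin":0}]'
python3 -m creep '[{"hand":0.2,"tx":0,"ty":0,"tz":0,"spin":0},{"hand":0.2,"tx":0,"ty":0,"tz":0,"spin":0},{"hand":0.2,"tx":0,"ty":0,"tz":0,"spin":0},{"hand":0.2,"tx":0,"ty":0,"tz":0,"spin":0}]'
```

```text
time: 2.95
tool_pos: [557.9, -66.8, 146.8]
tcp_rot: [-3.14, 0.003, -2.827]
contact_force: [-0.3, 0.1, 0.3]
grip_width: 56.6
finger_force: 0.0
time: 3.45
tool_pos: [557.2, -66.4, 145.8]
tcp_rot: [-3.142, 0.001, -2.827]
contact_force: [-0.6, 1.2, 4.6]
grip_width: 31.0
finger_force: 30.0
```

```bash
for i in 1 2 3; do python3 -m creep '[{"hand":0.2,"tx":0,"ty":0,"tz":0,"spin":8},{"hand":0.2,"tx":0,"ty":0,"tz":0,"spin":8},{"hand":0.2,"tx":0,"ty":0,"tz":0,"spin":8},{"hand":0.2,"tx":0,"ty":0,"tz":0,"spin":8}]'; python3 -c "
from plant import *;print(get_obs()['moment'])"; done
python3 - <<'E'
from h import *;import pickle
from plant import cams,get_obs
for n in("wrist","top"):
    c=cams.capture(n);pickle.dump(c,open(f"c2{n}.pkl","wb"));cv2.imwrite(f"pics/{n}2.png",c["color"][:,:,::-1])
E
```

```text
time: 3.95
tool_pos: [557.2, -65.5, 145.8]
tcp_rot: [3.14, 0.0, 2.893]
contact_force: [-0.6, 4.1, 5.7]
grip_width: 31.1
finger_force: 30.0
[ 0.8621696   0.11908819 -0.04707957]
time: 4.45
tool_pos: [557.8, -65.8, 145.8]
tcp_rot: [3.139, 0.001, 2.334]
contact_force: [0.9, 4.4, 3.5]
grip_width: 30.8
finger_force: 30.0
[ 0.63576884 -0.21570186 -0.05463485]
time: 4.95
tool_pos: [558.2, -66.4, 145.8]
tcp_rot: [3.138, 0.001, 1.776]
contact_force: [2.3, 1.7, 2.5]
grip_width: 30.8
finger_force: 30.0
[ 0.16375333 -0.49756083 -0.0457731 ]
```

View pics/wrist2.png

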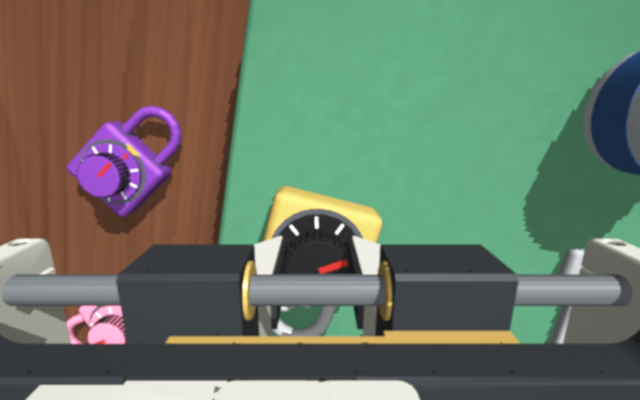

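The body has been dragged round a few degrees clockwise: its far edge runs (285,187)–(380,210). The knob's red line is at (321,270)–(347,264).

Run:
```python
from h import *;import pickle
c=pickle.load(open("c2wrist.pkl","rb"))
hsv=cv2.cvtColor(c["color"],cv2.COLOR_RGB2HSV)
def ang(a,b):return np.degrees(np.arctan2(b[1]-a[1],b[0]-a[0])).round(1)
# body far edge: first brass pixel per column
y=cv2.inRange(hsv,(15,110,90),(35,255,255))>0
P=[];
for u in range(295,372):
    v=np.nonzero(y[180:250,u])[0]
    if len(v):P.append(ray(c,u,180+v[0],124)[:2])
l=cv2.fitLine(np.array(P,np.float32),cv2.DIST_HUBER,0,.01,.01).ravel();print("edge deg",np.degrees(np.arctan2(l[1],l[0])))
red=((hsv[...,0]<8)|(hsv[...,0]>172))&(hsv[...,1]>150)&(hsv[...,2]>90)
v,u=np.nonzero(red[240:290,300:365]);T=np.array([ray(c,a+300,b+240,143)[:2] for a,b in zip(u,v)],np.float32)
l=cv2.fitLine(T,cv2.DIST_L2,0,.01,.01).ravel();print("red deg",np.degrees(np.arctan2(l[1],l[0])),T.mean(0),len(T))
# staple/chest edge: green boundary at left
g=cv2.inRange(hsv,(60,60,50),(90,255,255))>0
P=[ray(c,np.nonzero(g[v])[0][0],v,100)[:2] for v in range(5,200,5)]
l=cv2.fitLine(np.array(P,np.float32),cv2.DIST_HUBER,0,.01,.01).ravel();print("chest edge",np.degrees(np.arctan2(l[1],l[0])))
```

```text
edge deg -2.9764419
red deg 30.377155 [564.3475 -65.7326] 215
chest edge -89.75742
```

Dial ≈123° (lock x at -93°, red at 30°), so about 15° to go and already past the midpoint to 3. I'll go on gently.

```bash
for i in 1 2 3; do python3 -m creep '[{"hand":0.2,"tx":0,"ty":0,"tz":0,"spin":4},{"hand":0.2,"tx":0,"ty":0,"tz":0,"spin":0}]'|grep tcp_rot; python3 -c "
from plant import *;print(get_obs()['moment'])"; done
python3 - <<'E'
from h import *;import pickle
from plant import cams,get_obs
c=cams.capture("wrist")
hsv=cv2.cvtColor(c["color"],cv2.COLOR_RGB2HSV)
y=cv2.inRange(hsv,(15,110,90),(35,255,255))>0
P=[];
for u in range(285,362):
    v=np.nonzero(y[170:250,u])[0]
    if len(v):P.append(ray(c,u,170+v[0],124)[:2])
l=cv2.fitLine(np.array(P,np.float32),cv2.DIST_HUBER,0,.01,.01).ravel();e=np.degrees(np.arctan2(l[1],l[0]));print("edge deg",e)
red=((hsv[...,0]<8)|(hsv[...,0]>172))&(hsv[...,1]>150)&(hsv[...,2]>90)
v,u=np.nonzero(red[240:290,300:365]);T=np.array([ray(c,a+300,b+240,143)[:2] for a,b in zip(u,v)],np.float32)
l=cv2.fitLine(T,cv2.DIST_L2,0,.01,.01).ravel();r=np.degrees(np.arctan2(l[1],l[0]));print("red deg",r,T.mean(0),"dial",np.radians(r+90-e))
cv2.imwrite("pics/w3.png",c["color"][:,:,::-1])
E
```

```text
tcp_rot: [3.139, 0.001, 1.714]
[ 0.18674113 -0.51865538 -0.01039224]
tcp_rot: [3.14, 0.0, 1.644]
[ 0.18209896 -0.61165216 -0.01043168]
tcp_rot: [3.14, 0.0, 1.574]
[ 0.17409268 -0.45538739 -0.02389379]
edge deg -1.7966688
red deg 18.847712 [563.98224 -67.4845 ] dial 1.9311087
```

The dial reads 1.93 rad, so it's in notch 3. Next: release, open wide, and go down to grip the body across its sides.

```bash
python3 -m creep '[{"hand":1,"tx":0,"ty":0,"tz":0,"spin":0},{"hand":1,"tx":0,"ty":0,"tz":0,"spin":0},{"hand":1,"tx":0,"ty":0,"tz":0,"spin":0},{"hand":1,"tx":0,"ty":0,"tz":0,"spin":0},{"hand":1,"tx":0,"ty":0,"tz":0,"spin":0}]'
python3 - <<'E'
from h import *;import pickle
from plant import cams
c=cams.capture("wrist");t=cams.capture("top")
pickle.dump((c,t),open("c4.pkl","wb"))
a=cv2.resize(c["color"][160:340,230:410],None,fx=3,fy=3)
cv2.imwrite("pics/w4.png",a[:,:,::-1])
E
```

```text
time: 6.48
tool_pos: [556.8, -66.6, 145.1]
tcp_rot: [-3.141, -0.0, 1.571]
contact_force: [0.2, -0.9, -0.6]
grip_width: 75.9
finger_force: 0.0
```

View pics/w4.png

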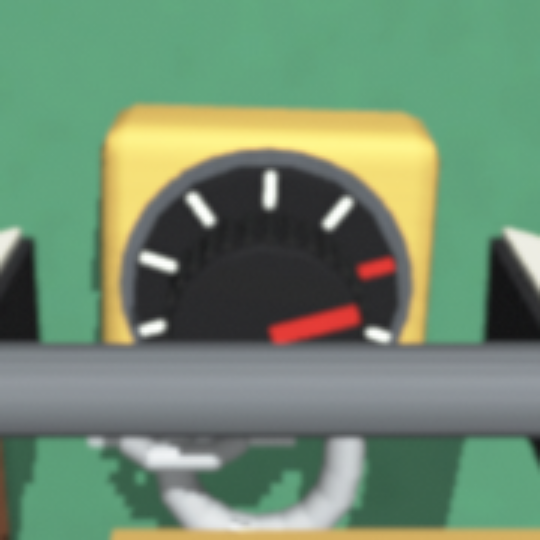

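The dial is seated: a white mark sits exactly opposite the index and the red zero is at about 108°. Now down to the body grip.

```bash
python3 -m creep '[{"hand":1,"tx":0,"ty":0,"tz":0.0,"spin":0},{"hand":1,"tx":0,"ty":0,"tz":0.014,"spin":0},{"hand":1,"tx":0,"ty":0,"tz":0.013,"spin":0},{"hand":0.7,"tx":0,"ty":0,"tz":0,"spin":0},{"hand":0.55,"tx":0,"ty":0,"tz":0,"spin":0}]'
python3 -m creep '[{"hand":0.55,"tx":0,"ty":0,"tz":0,"spin":0},{"hand":0.55,"tx":0,"ty":0,"tz":0,"spin":0},{"hand":0.55,"tx":0,"ty":0,"tz":0,"spin":0},{"hand":0.55,"tx":0,"ty":0,"tz":0,"spin":0}]'
```

```text
time: 7.2
tool_pos: [557.0, -66.6, 118.0]
tcp_rot: [-3.141, -0.0, 1.571]
contact_force: [-0.9, -0.2, 0.3]
grip_width: 76.4
finger_force: 0.0
time: 7.7
tool_pos: [557.3, -66.6, 118.6]
tcp_rot: [3.141, 0.0, 1.571]
contact_force: [0.0, 1.2, 2.2]
grip_width: 60.0
finger_force: 29.8
```

Body gripped at 60 mm. Now the pull along +y (tool +x), 34 mm in all.

```bash
for i in 1 2; do python3 -m creep '[{"hand":0.5,"tx":0.0035,"ty":0,"tz":0,"spin":0},{"hand":0.5,"tx":0.0035,"ty":0,"tz":0,"spin":0},{"hand":0.5,"tx":0.0035,"ty":0,"tz":0,"spin":0},{"hand":0.5,"tx":0.0035,"ty":0,"tz":0,"spin":0}]'; done
python3 -m creep '[{"hand":0.5,"tx":0.003,"ty":0,"tz":0,"spin":0},{"hand":0.5,"tx":0.003,"ty":0,"tz":0,"spin":0},{"hand":0.5,"tx":0,"ty":0,"tz":0,"spin":0}]'
```

```text
time: 8.2
tool_pos: [557.2, -52.6, 118.6]
tcp_rot: [3.141, 0.001, 1.571]
contact_force: [0.2, -4.3, 5.1]
grip_width: 59.8
finger_force: 29.8
time: 8.7
tool_pos: [557.4, -39.2, 118.6]
tcp_rot: [3.14, 0.002, 1.571]
contact_force: [0.6, -7.5, 4.0]
grip_width: 59.5
finger_force: 29.8
time: 9.07
tool_pos: [557.4, -32.9, 118.6]
tcp_rot: [3.14, 0.001, 1.571]
contact_force: [0.4, -5.6, 4.9]
grip_width: 59.8
finger_force: 29.8
```

```bash
for i in 1 2 3; do python3 -m creep '[{"hand":0.5,"tx":0.001,"ty":0,"tz":0,"spin":0},{"hand":0.5,"tx":0,"ty":0,"tz":0,"spin":0}]'|egrep "pos|contact"; done
python3 - <<'E'
from h import *;import pickle
from plant import cams
c=cams.capture("wrist");t=cams.capture("top");s=cams.capture("scene")
pickle.dump((c,t,s),open("c5.pkl","wb"))
a=cv2.resize(t["color"][175:225,310:380],(630,450),interpolation=cv2.INTER_CUBIC)
cv2.imwrite("pics/t5.png",a[:,:,::-1]);
cv2.imwrite("pics/s5.png",np.vstack([cv2.resize(s["color"][170:220,260:340],(640,400),interpolation=cv2.INTER_CUBIC),cv2.resize(c["color"][230:400,180:460],(640,200))])[:,:,::-1])
E
```

```text
tool_pos: [557.4, -32.1, 118.6]
contact_force: [0.9, -7.3, 4.1]
tool_pos: [557.4, -31.2, 118.6]
contact_force: [-0.0, -7.0, 4.8]
tool_pos: [557.4, -30.2, 118.6]
contact_force: [1.0, -6.2, 4.9]
```

View pics/s5.png

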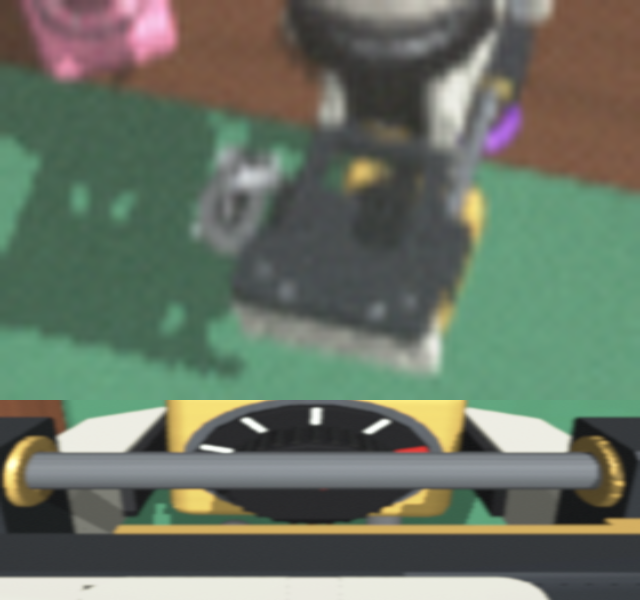

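The bow is near the staple (scene) and the force is still only the sliding drag of about 7 N. I'll creep on to the stop.

```bash
for i in 1 2 3; do python3 -m creep '[{"hand":0.5,"tx":0.001,"ty":0,"tz":0,"spin":0},{"hand":0.5,"tx":0,"ty":0,"tz":0,"spin":0}]'|egrep "pos|contact"; done
```

```text
tool_pos: [557.4, -29.2, 118.6]
contact_force: [-0.6, -7.1, 4.1]
tool_pos: [557.4, -28.2, 118.6]
contact_force: [1.3, -7.3, 4.3]
tool_pos: [557.4, -27.2, 118.6]
contact_force: [0.6, -6.0, 5.3]
```

Run:
```python
from h import *;import pickle
from plant import cams,get_obs
c=cams.capture("wrist");s=cams.capture("scene");o=get_obs();pickle.dump((c,s),open("c6.pkl","wb"))
hsv=cv2.cvtColor(c["color"],cv2.COLOR_RGB2HSV);y=cv2.inRange(hsv,(15,110,90),(35,255,255))>0
vs=[100+np.nonzero(y[100:290,u])[0][:1] for u in range(300,340,5)]
print([ray(c,300+5*i,v[0],124)[1].round(1) for i,v in enumerate(vs) if len(v)],o["tool_pos"])
# predicted positions in scene
for X in [(541,-106,125),(540,-27-83+0,112)]:print(proj(s,X))
for d,(a,b,e,f) in {"c0":(0,0,0,0)}.items():
    q=pickle.load(open("c0.pkl","rb"))["scene"]
    A=q["color"][185:215,270:320];B=s["color"][185:215,270:320]
cv2.imwrite("pics/s6.png",np.vstack([cv2.resize(k,(500,290),interpolation=cv2.INTER_CUBIC) for k in(A,B)])[:,:,::-1])
```

```text
[np.float64(2.8), np.float64(2.8), np.float64(2.8), np.float64(2.8), np.float64(2.8), np.float64(2.4), np.float64(2.4), np.float64(2.4)] [557.41653664 -27.18081583 118.58821743]
[287.97388802 188.76954883]
[287.16588384 190.58903275]
```

View pics/s6.png

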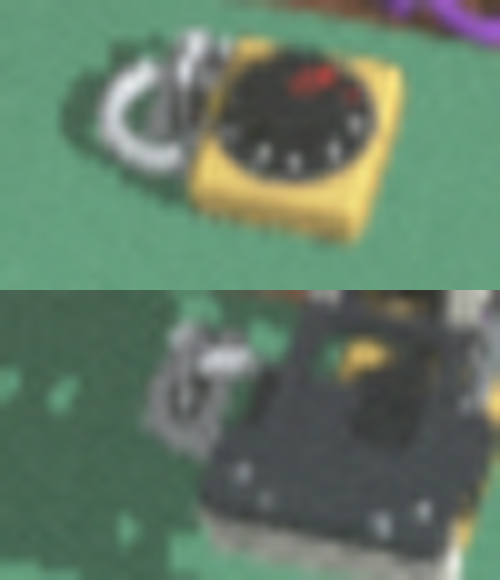

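The bow is close to the staple but there's no hard stop yet. I'll keep going in 1 mm steps and watch the force.

```bash
for i in 1 2 3 4 ; do python3 -m creep '[{"hand":0.5,"tx":0.001,"ty":0,"tz":0,"spin":0},{"hand":0.5,"tx":0,"ty":0,"tz":0,"spin":0}]'|egrep "pos|contact"; done
```

```text
tool_pos: [557.4, -26.2, 118.6]
contact_force: [1.0, -7.3, 5.0]
tool_pos: [557.4, -25.6, 118.6]
contact_force: [0.4, -8.5, 4.4]
tool_pos: [557.4, -25.4, 118.6]
contact_force: [0.5, -11.8, 3.9]
tool_pos: [557.4, -25.2, 118.6]
contact_force: [-0.2, -15.1, 3.6]
```

Hard stop: the force rose to 15 N with the arm saturated at y≈-25.6, so the shackle is fully open and the staple lies at y≈-99.7. Push back 39 mm to TCP y≈-64.6; the command is at -22.6, so that's -42 mm.

```bash
python3 -m creep '[{"hand":0.5,"tx":-0.009,"ty":0,"tz":0,"spin":0},{"hand":0.5,"tx":-0.009,"ty":0,"tz":0,"spin":0},{"hand":0.5,"tx":-0.009,"ty":0,"tz":0,"spin":0},{"hand":0.5,"tx":-0.009,"ty":0,"tz":0,"spin":0},{"hand":0.5,"tx":-0.006,"ty":0,"tz":0,"spin":0}]'
python3 -m creep '[{"hand":0.5,"tx":0,"ty":0,"tz":0,"spin":0},{"hand":0.5,"tx":0,"ty":0,"tz":0,"spin":0}]'
python3 -m creep '[{"hand":0.5,"tx":0,"ty":0,"tz":-0.002,"spin":0},{"hand":0.5,"tx":0,"ty":0,"tz":-0.002,"spin":0},{"hand":0.5,"tx":0,"ty":0,"tz":0,"spin":0}]'
```

```text
time: 12.45
tool_pos: [557.0, -62.4, 118.6]
tcp_rot: [3.141, -0.004, 1.571]
contact_force: [0.2, 5.2, 8.0]
grip_width: 60.3
finger_force: 29.8
time: 12.7
tool_pos: [557.0, -63.0, 118.6]
tcp_rot: [3.141, -0.002, 1.571]
contact_force: [-0.3, 2.1, 5.7]
grip_width: 59.8
finger_force: 29.9
time: 13.08
tool_pos: [556.5, -64.2, 121.6]
tcp_rot: [-3.14, -0.001, 1.571]
contact_force: [-0.4, -0.3, -3.9]
grip_width: 59.9
finger_force: 29.8
```

Free of the lid: the downward force is about the lock's weight. Lifting on gently.

```bash
python3 -m creep '[{"hand":0.5,"tx":0,"ty":0,"tz":-0.004,"spin":0},{"hand":0.5,"tx":0,"ty":0,"tz":-0.004,"spin":0},{"hand":0.5,"tx":0,"ty":0,"tz":0,"spin":0}]' | egrep "pos|contact"
python3 -m creep '[{"hand":0.5,"tx":0,"ty":0,"tz":-0.005,"spin":0},{"hand":0.5,"tx":0,"ty":0,"tz":-0.005,"spin":0},{"hand":0.5,"tx":0,"ty":0,"tz":0,"spin":0}]' | egrep "pos|contact"
```

```text
tool_pos: [557.2, -64.6, 130.7]
contact_force: [0.3, -0.2, -3.8]
tool_pos: [557.3, -64.6, 140.9]
contact_force: [-0.2, -0.3, -3.4]
```

```bash
python3 -m creep '[{"hand":0.5,"tx":0,"ty":0,"tz":-0.015,"spin":0},{"hand":0.5,"tx":0,"ty":0,"tz":-0.02,"spin":0},{"hand":0.5,"tx":0,"ty":0,"tz":-0.025,"spin":0},{"hand":0.5,"tx":0,"ty":0,"tz":-0.02,"spin":0},{"hand":0.5,"tx":0,"ty":0,"tz":-0.01,"spin":0}]'
python3 -m creep '[{"hand":0.5,"tx":0,"ty":0,"tz":0,"spin":0},{"hand":0.5,"tx":0,"ty":0,"tz":0,"spin":0},{"hand":0.5,"tx":0,"ty":0,"tz":0,"spin":0}]'
python3 - <<'E'
from h import *
from plant import cams
c=cams.capture("wrist");s=cams.capture("scene")
cv2.imwrite("pics/s7.png",np.vstack([cv2.resize(s["color"][150:225,240:360],(640,400),interpolation=cv2.INTER_CUBIC),cv2.resize(c["color"][230:400,180:460],(640,200))])[:,:,::-1])
E
```

```text
time: 14.45
tool_pos: [557.4, -64.7, 232.2]
tcp_rot: [3.139, 0.001, 1.571]
contact_force: [-0.2, 1.2, -3.6]
grip_width: 60.0
finger_force: 29.8
time: 14.82
tool_pos: [556.6, -64.5, 229.3]
tcp_rot: [-3.14, -0.001, 1.571]
contact_force: [-0.4, 1.0, -4.6]
grip_width: 60.1
finger_force: 29.8
```

View pics/s7.png

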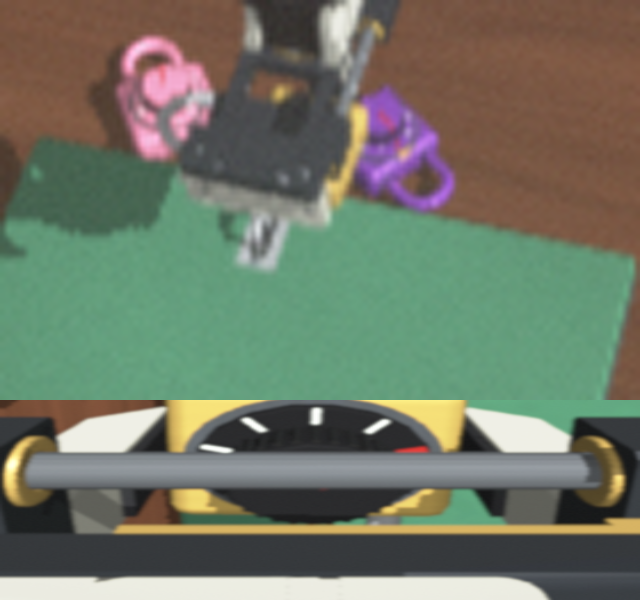

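The lock hangs level and clear with the staple empty below it, and the bow sticks out at left, at about (155–160,125) in the crop. I'll check the bow position against the open and shut predictions before handing in.

Run:
```python
from h import *
from plant import cams
s=cams.capture("scene")
for sh in(0,12,22):
    p=proj(s,(556.6,-64.5-65-sh,222));print(sh,(p-[240,150])*[640/120,400/75])
```

```text
0 [194.32612688 120.85856063]
12 [173.77110545 116.60214869]
22 [156.68803719 113.06468823]
```

The bow's outer edge is at about 157 px, which matches the fully open prediction (shut would be at 194).

```bash
python3 -c "
from plant import *;print(close_job())"
```

```text
the job is handed in; nothing more can be done
None
```

The job is handed in: I dialled the lock to 3, pulled it fully open, slipped it off the staple and left it held level about 122 mm above the lid; the hand-in call returned no verdict.

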